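Lock a clamshell drill jig with its pin and hold it shut

ROBOT

A 6-joint arm with a two-finger parallel gripper is mounted at the origin on the work surface. World frame = base frame: x ahead of the robot, y to its left, z up, the work surface at z = 0. Lengths are in m, angles in degrees, forces in N, time in s.
With the tool pointing down it reaches from about 0.375 to 0.75 m from the base axis. Payload 9 kg.
Tool frame: the origin (TCP) lies where the fingers leave the gripper's body, on its centre line; the fingertips stand 73 mm ahead of it and the grasp point (between the pads) lies 54 mm ahead of it (robot.tip_reach is the distance from the TCP to the fingertips, in m); z points along the fingers, y is the line along which they close (so a half turn about z gives the same grasp; the last joint's range is limited). The gripper opens to 85 mm and grips with 20 to 120 N. Pads are 22 mm wide; open, the fingers measure 114 mm over their backs; the gripper's body (76 mm by 85 mm) begins 54 mm behind the grasp point. The pads swing forward as they close: fully open they stand 13 mm farther back than shut.
Start: joints at [-81.801, 5.964, 5.575, 89.605, 0, 77.527], TCP at [0.212, -0.561, 0.304] pointing down, gripper open.
Joint ranges: [-171.21, 171.21], [-48.23, 106.86], [-62.78, 66.21], [-105.2, 120.99], [-86.42, 89.51], [-180, 180]. Speed limits (degrees/s): [127.2, 127.2, 147.25, 180, 180, 180].

INTERFACE

Orientations are given as [roll, pitch, yaw] about the fixed x, y, z axes, in that order (R = Rz(yaw) Ry(pitch) Rx(roll)).
In Python, from plant import robot gives the robot as it stands. Calls block until the motion is done:
- robot.move_pose(position, orientation): joint-space move of the TCP to a pose.
- robot.line_to(position, vel=0.15, rotation=None, guard=None): straight line of the TCP; rotation=None keeps the orientation; vel is the mean speed in m/s. With guard (N) it stops when the force on the tool has changed by that much, and returns True; else False.
- robot.goto_joints(angles): joint-space move.
- robot.set_gripper(opening): finger opening in m; the grip force is fixed at half the most; returns when the fingers have stopped.
- robot.pause(seconds).
- robot.ik(position, orientation): joint angles nearest the present ones, or None.
- robot.observe(): the state.
- robot.grab_frame(name): name is "side" or "top" or "wrist"; returns the picture (384x512x3 uint8, blue, green, red); there is no depth.
- robot.get_calibration(name): a dict with "vertical_fov" (degrees; the focal length in pixels is half the picture's height over the tangent of half this angle, whatever the lens; pixels are square), "cx", "cy" (the principal point, pixels), "rvec" (rotation vector, rad) and "tvec" (3), from world to camera coordinates, as OpenCV has them. Camera axes: x right, y down, z forward; pixel columns grow to the right and rows downward; lengths in m; the calibration is good to about 2 mm. The wrist camera is an equidistant fisheye: a pixel r from the principal point sees the ray r / f radians off the axis. A picture is of the moment at which its call begins: read the wrist's pose just before it. get_calibration takes no time and is no camera call; for the wrist camera it gives the pose at the moment of the call.
A pose or a line that the arm cannot do raises robot.IKError and nothing moves.
- robot.job_done(): hands the job in; it is judged then, once.
The state is a dict: "time": time; "q": joint angles; "qvel": joint speeds; "joint_torque": joint torques, N m; "tool_pos": TCP position; "tcp_rot": TCP orientation; "ft_force": force on the tool from outside, world axes, zero at the start; "torque": the same for the moment, N m; "gripper_width": finger opening in m; "gripper_force": force on a finger pad.
Only numpy, scipy, OpenCV 4.12 (cv2) and the standard library are available. Lean on these libraries where they do the work, as an engineer would, in place of code of your own. Each camera call takes 0.05 s, during which the arm holds its last target. There are 200 camera calls.

TASK

Swing the leaf of the drill jig fully shut, then take the locking pin that fits the jig's holes (of the three in the rack, the middle thickness) and push it down through the leaf into the block until its flange pushes the sprung collar all the way in. Finish while still holding: keep the gripper on the pin and keep pressing it down firmly, so that the collar stays pushed in and the jig stays clamped shut. Leave the other two pins and everything else on the bench where they are.

Things in the scene. Friction and masses are not known exactly. Their poses are not given: they have to be found in the camera images.
- jig: clamshell drill jig, bolted down: grey block 150 (x) x 100 (y) x 48 mm high, origin at the centre of its underside, +x from the open front (lip side) to the hinge, z up. With the leaf shut, the leaf's top face is 60 mm above the bench. Four low lugs, 15 mm high, reach 64 mm either side in y.
- jig_hinge (a point): centre of the hinge axis, 54 mm above the bench, at x = +70 mm in the jig's frame; the axis runs along the jig's y; knuckles of 18 mm diameter
- jig_hole (a point): mouth of the locking hole in the jig's block, on its top face (48 mm above the bench), at x = -50 mm, y = 0 in the jig's frame: vertical hole, 15.5 mm diameter, right through the block
- leaf (a joint): angle of the jig's hinged steel leaf (upper half): 0 = shut, level on the block; grows as it swings up towards the hinge side, at most 1.5. Plate from 8 to 165 mm from the hinge axis, 90 mm wide, 12 mm thick, hinge axis at half its thickness. Stiff hinge (0.4 N m of friction): it stays at any angle where it is left and must be pushed down all the way.
- leaf_lip (a point): middle of the upper (outer) edge of the leaf's free end, 165 mm from the hinge axis and 6 mm out from the leaf's middle plane; the lip overhangs the block's front by 20 mm when shut
- collar (a joint): how far the sprung steel collar on the leaf is pressed in (m): 0 = up, 0.005 = fully in. A ring round the leaf's locking hole, 32 mm outside, 19 mm inside; it slides square to the leaf against a spring: 4 N to start moving, 11 N fully in. Up, it stands 9 mm proud of the leaf's upper face; fully in, 4 mm. The pin's flange bears on it.
- collar_top (a point): centre of the collar's upper rim, 120 mm from the hinge axis, 9 mm out from the leaf's upper face when up (69 mm above the bench with the leaf shut). Below it a 15.5 mm hole goes through the leaf, in line with the jig's hole when shut.
- rack: wooden pin rack, fixed, 60 (x) x 200 (y) x 25 mm high, origin at the centre of its underside; three holes in a row along its y at -65, 0 and +65 mm hold the pins upright by their noses
- pin_thin: steel pin, 11 mm shank, upright in any of the rack's holes. 90 mm long; origin at its lower (nose) end, z up along it: nose 7 mm diameter to z 12 mm, cone and 11 mm shank to 52, flange 28 mm diameter to 57, grip 22 mm diameter to 90 mm. In the rack its origin is 13 mm above the bench. Too thin for the jig's holes.
- pin_medium: steel pin, 14 mm shank, upright in any of the rack's holes. 90 mm long; origin at its lower (nose) end, z up along it: nose 7 mm diameter to z 12 mm, cone and 14 mm shank to 52, flange 28 mm diameter to 57, grip 22 mm diameter to 90 mm. In the rack its origin is 13 mm above the bench. The right one, 0.14 kg; when home, its nose end is 12 mm above the bench.
- pin_thick: steel pin, 18 mm shank, upright in any of the rack's holes. 90 mm long; origin at its lower (nose) end, z up along it: nose 7 mm diameter to z 12 mm, cone and 18 mm shank to 52, flange 28 mm diameter to 57, grip 22 mm diameter to 90 mm. In the rack its origin is 13 mm above the bench. Too thick for the jig's holes.
- bush: bystander: flanged steel drill bush standing on its flange, 40 mm across, 24 mm high
- bolt: bystander: hexagon bolt standing on its head, 50 mm high
- wrench: bystander: a wrench lying flat
- brush: bystander: a bench brush lying flat
- parallel: bystander: a ground steel parallel, 120 x 16 x 30 mm
- oiler: bystander: a grey oil bottle, 145 mm high
- vee: bystander: a steel vee block, 70 x 50 x 44 mm
Mind the look-alikes: they are no part of the job. Leave any brown or green look-alike of the pin_medium alone.

How it is judged (in metres and radians):
On the way, in this order (a step that is already met when the one before it is completed fails the run):
1. the leaf is swung fully shut (value of joint leaf below 0.05 rad), for 0.2 s.
2. the 14 mm pin is through the leaf and well into the block's hole (horizontal distance between pin_medium and jig_hole below 0.005 m and angle between the z axis of pin_medium and the z axis of jig, either way round below 0.12 rad and z of pin_medium in the frame of jig below 0.028 m), for 0.1 s.
At the end, for the whole second after the job is handed in: Leaf shut (below 0.02 rad); 14 mm pin in both holes (within 5 mm of the hole's axis, 0.12 rad of upright), its nose end less than 15.5 mm above the bench (home: 12 mm), the collar held pressed in by more than 3 of its 5 mm, the fingers on the pin, the pin still (value of joint leaf below 0.02 rad and horizontal distance between pin_medium and jig_hole below 0.005 m and angle between the z axis of pin_medium and the z axis of jig, either way round below 0.12 rad and z of pin_medium in the frame of jig below 0.0155 m and value of joint collar above 0.003 m and contact force between the fingers and pin_medium above 3 N and linear speed of pin_medium below 0.02 m/s); the arm keeps its last pose, push and grip.
It fails at once if another pin is taken or knocked from its place (more than 30 mm) (distance of any of pin_thin, pin_thick from where it was at the start of the episode above 0.03 m).
It fails at once if a bystander is displaced by more than 30 mm (distance of any of bush, bolt, wrench, brush, parallel, oiler, vee from where it was at the start of the episode above 0.03 m).
It also fails if it takes over 51 s, if anything falls off the work surface, if the arm or the gripper's body presses on something with over 40 N, if the wrist force passes 120 N, or if a joint passes its speed limit or range.

## Working session

There is one attempt and no reset: what is moved stays moved. The work goes in short steps, each a Python script; the robot and the scene stay as the last script left them, time stands still between calls to the robot, and variables do not carry over. Pictures are saved under pics/ and viewed, at most 10 in all, crops included, and the job is handed in when it is done.

```bash
mkdir -p pics; ls
python3 - <<'E'
from plant import robot
import cv2
s=robot.observe();print(s)
for n in("side","top","wrist"):
    c=robot.get_calibration(n);print(n,c)
    cv2.imwrite(f"pics/{n}0.png",robot.grab_frame(n))
a=cv2.imread("pics/side0.png");
cv2.imwrite("pics/top0b.png",cv2.resize(cv2.imread("pics/top0.png"),(800,600),interpolation=cv2.INTER_CUBIC))
cv2.imwrite("pics/side0b.png",cv2.resize(a,(800,600),interpolation=cv2.INTER_CUBIC))
E
```

```text
pics
{'time': 0.0, 'q': array([-8.18004025e+01,  5.99884092e+00,  5.52636502e+00,  8.96045904e+01,
       -5.94918196e-04,  7.75271698e+01]), 'qvel': array([-0.0137202 , -0.00413927, -0.05212393,  0.01223279, -0.05575212,
       -0.03755522]), 'joint_torque': array([ 5.78645504e-04, -5.56935561e+01,  5.03645897e+01,  1.70226744e-02,
       -2.90573353e-04, -1.28298848e-05]), 'tool_pos': array([ 0.21179058, -0.56111889,  0.30311332]), 'tcp_rot': array([-1.79924624e+02, -1.60636464e-02,  2.06724176e+01]), 'ft_force': array([ 0.30540857,  0.40131121, -0.23791339]), 'torque': array([ 0.03020815,  0.03178543, -0.05124483]), 'gripper_force': 0.0, 'gripper_width': 0.08510897825517112}
side {'vertical_fov': 43.66562581544348, 'cx': 255.54937624641119, 'cy': 191.78769891432285, 'rvec': array([ 0.47864561, -2.53455583,  1.48478876]), 'tvec': array([0.54549975, 0.17346028, 1.15512567])}
top {'vertical_fov': 43.72149943811389, 'cx': 256.36668451596813, 'cy': 191.46096765222114, 'rvec': array([ 2.10425811, -2.1231454 ,  0.19034011]), 'tvec': array([0.01104707, 0.5713672 , 1.17013352])}
wrist {'vertical_fov': 65.70646984690485, 'cx': 255.7921627422801, 'cy': 188.94506366489048, 'rvec': array([-2.36477909,  1.63441156,  0.25876245]), 'tvec': array([-0.5989328 , -0.04017738,  0.37976203])}
```

View pics/top0b.png

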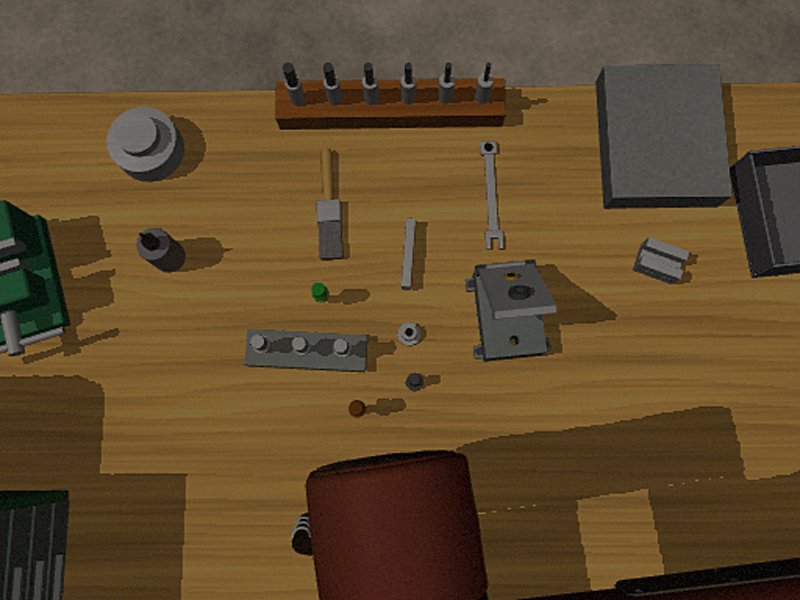

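View pics/side0b.png

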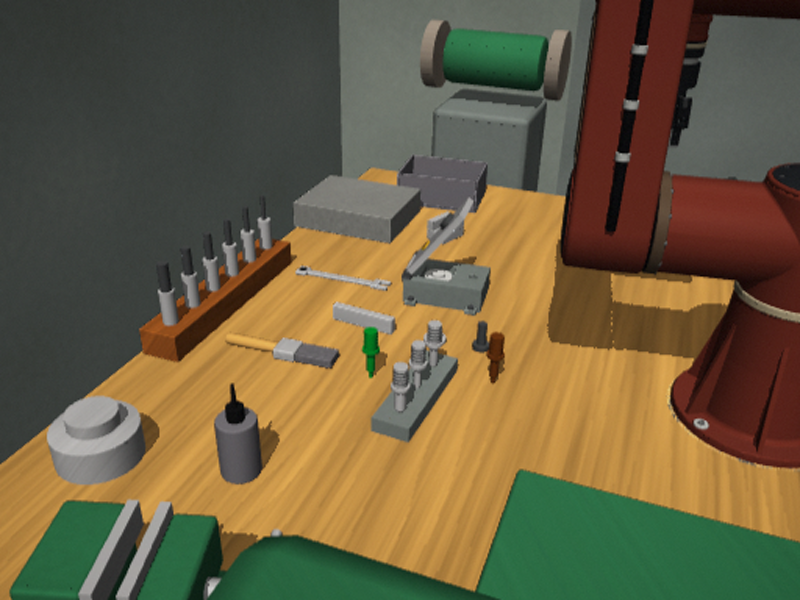

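The top view shows the rack at about (305,350) with pins at (259,342), (300,345) and (342,347). The jig is at (512,310) with its leaf half open, hinge on the far (+x) side. There are green and brown decoys at (320,292) and (357,408). The side view confirms the leaf is up by roughly 45°. Next I'll turn these pixels into positions.

```bash
cat > h.py <<'E'
import numpy as np, cv2
from plant import robot
def cam(n):
    c=robot.get_calibration(n); c['n']=n; c['R']=cv2.Rodrigues(np.array(c['rvec']))[0]
    c['f']=192/np.tan(np.radians(c['vertical_fov'])/2); c['o']=-c['R'].T@np.array(c['tvec']); return c
def ray(c,u,v):
    x,y=(u-c['cx'])/c['f'],(v-c['cy'])/c['f']
    if c['n']=='wrist':
        r=np.hypot(x,y); k=np.sin(r)/max(r,1e-9); d=np.array([x*k,y*k,np.cos(r)])
    else: d=np.array([x,y,1.]); d/=np.linalg.norm(d)
    return c['R'].T@d
def onz(c,u,v,z):
    d=ray(c,u,v); return c['o']+d*(z-c['o'][2])/d[2]
def tri(c1,p1,c2,p2):
    A=np.zeros((3,3));b=np.zeros(3)
    for c,p in((c1,p1),(c2,p2)):
        d=ray(c,*p);P=np.eye(3)-np.outer(d,d);A+=P;b+=P@c['o']
    return np.linalg.solve(A,b)
def proj(c,X):
    p=c['R']@np.array(X)+c['tvec']
    if c['n']=='wrist':
        t=np.arctan2(np.hypot(*p[:2]),p[2]); k=t/np.hypot(*p[:2])
    else: k=1/p[2]
    return np.array([c['cx']+c['f']*k*p[0],c['cy']+c['f']*k*p[1]])
E
python3 - <<'E'
from h import *
np.set_printoptions(precision=4,suppress=True)
t=cam('top');s=cam('side');w=cam('wrist');k=.64
print('cams',t['o'],s['o'],w['o'],w['R'])
for p in((259,342),(300,345),(342,347)):print('pin',onz(t,p[0]*k,p[1]*k,.103))
for p in((247,332),(367,334),(366,371),(245,365)):print('rack',onz(t,p[0]*k,p[1]*k,.025))
for p in((483,358),(547,352),(514,340)):print('jigtop',onz(t,p[0]*k,p[1]*k,.048))
for n,a,b in(('lipL',(491,318),(407,277)),('lipR',(555,308),(470,203))):print(n,tri(t,np.array(a)*k,s,np.array(b)*k))
im=cv2.imread('pics/side0.png')
a=cv2.resize(im[200:285,230:315],(600,600),interpolation=cv2.INTER_CUBIC);cv2.imwrite('pics/c1.png',a)
b=cv2.resize(cv2.imread('pics/top0.png')[155:240,285:375],(635,600),interpolation=cv2.INTER_CUBIC)
cv2.imwrite('pics/c2.png',b)
E
```

```text
cams [ 0.336  -0.0097  1.2581] [0.1969 1.0587 0.7088] [ 0.285  -0.5332  0.373 ] [[ 0.3532 -0.9355 -0.0013]
 [-0.8902 -0.3366  0.3069]
 [-0.2875 -0.1072 -0.9517]]
pin [0.4963 0.2269 0.103 ]
pin [0.491  0.1626 0.103 ]
pin [0.4872 0.0971 0.103 ]
rack [0.5241 0.2634 0.025 ]
rack [0.5188 0.0627 0.025 ]
rack [0.4572 0.0643 0.025 ]
rack [0.4689 0.265  0.025 ]
jigtop [ 0.4743 -0.1269  0.048 ]
jigtop [ 0.4831 -0.2308  0.048 ]
jigtop [ 0.5032 -0.1781  0.048 ]
lipL [ 0.5782 -0.1325  0.0454]
lipR [ 0.5306 -0.2222  0.1769]
```

View pics/c1.png

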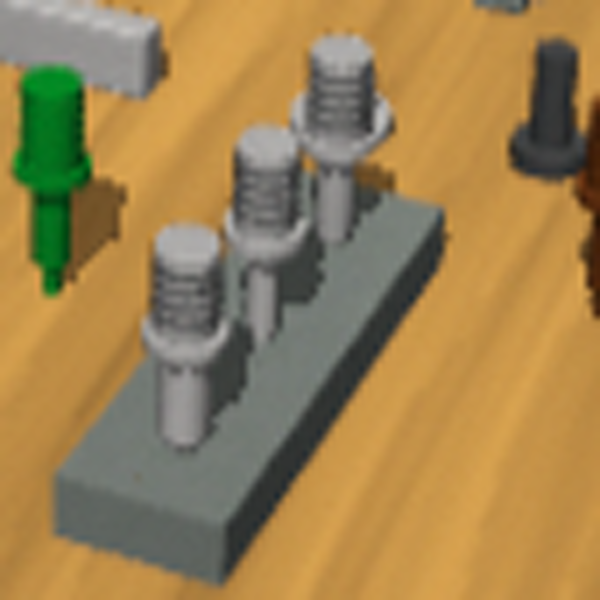

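View pics/c2.png

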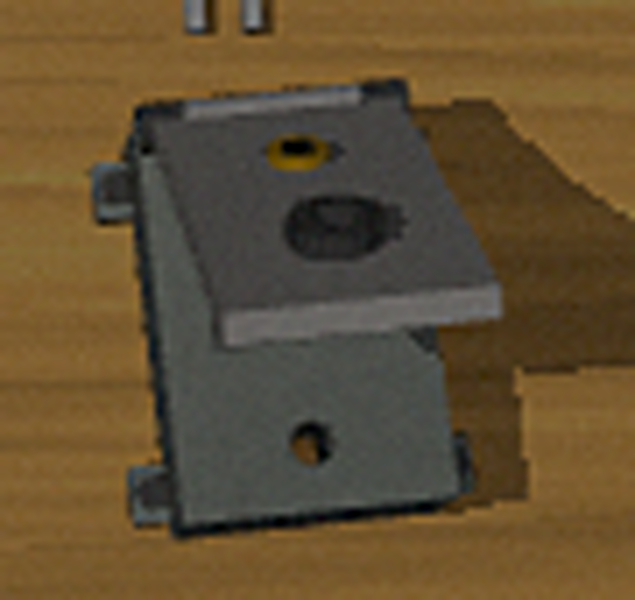

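The crops show the rack pins, from near to far in the side view: thick, thin, then medium at the far end (smallest y, near the jig). Shank-to-grip width ratios are 48/70, 32/66 and 36/64. In the jig crop the block hole is at (312,442), the front corners at (178,522) and (460,494), and the upper lip edge runs (220,315)–(498,283). I'll compute the jig pose now.

Run:
```python
from h import *
np.set_printoptions(precision=4,suppress=True)
t=cam('top');s=cam('side');g=90/635
P=lambda u,v:(285+u*g-.43,155+v*g-.43)
A=onz(t,*P(178,522),.048);B=onz(t,*P(460,494),.048);H=onz(t,*P(312,442),.048)
d=A-B;yaw=np.degrees(np.arctan2(-d[0],d[1]));print('corners',A,B,'hole',H,'yaw',yaw)
y1,y2=onz(t,*P(185,110),.06),onz(t,*P(360,92),.06);print('hinge pts',y1,y2)
c=np.array([np.cos(np.radians(yaw)),np.sin(np.radians(yaw)),0])
hin=H+.12*c;hin[2]=.054
def lip(th): return hin+.165*np.array([-c[0]*np.cos(th),-c[1]*np.cos(th),np.sin(th)])+.006*np.array([c[0]*np.sin(th),c[1]*np.sin(th),np.cos(th)])
for th in np.arange(.2,1.5,.1):print(round(th,2),(proj(t,lip(th))-np.array([285,155])+.43)/g,proj(s,lip(th))/.64,lip(th))
for yw in(0,90,-90,180):
  for p in((.5,-.18,.2),(.487,.097,.148)):
    print(yw,p,robot.ik(p,[180,0,yw+yaw]))
```

```text
corners [ 0.4757 -0.1287  0.048 ] [ 0.4849 -0.2301  0.048 ] hole [ 0.5042 -0.1777  0.048 ] yaw 5.160725165333161
hinge pts [ 0.6249 -0.1344  0.06  ] [ 0.6309 -0.1982  0.06  ]
0.2 [344.1798 539.7848] [494.6227 258.0265] [ 0.4639 -0.1814  0.0927]
0.3 [349.0799 521.0751] [492.8299 250.0289] [ 0.4685 -0.181   0.1085]
0.4 [353.2737 497.5032] [490.1616 242.1105] [ 0.4747 -0.1804  0.1238]
0.5 [356.6825 469.1871] [486.6367 234.3634] [ 0.4824 -0.1797  0.1384]
0.6 [359.2353 436.33  ] [482.286  226.8792] [ 0.4915 -0.1789  0.1521]
0.7 [360.8708 399.224 ] [477.1517 219.7481] [ 0.5019 -0.178   0.1649]
0.8 [361.5404 358.2521] [471.2877 213.0574] [ 0.5135 -0.1769  0.1765]
0.9 [361.2103 313.8852] [464.7586 206.8892] [ 0.5263 -0.1758  0.187 ]
1.0 [359.8636 266.677 ] [457.6388 201.3197] [ 0.54   -0.1745  0.1961]
1.1 [357.5019 217.2537] [450.0114 196.4171] [ 0.5545 -0.1732  0.2038]
1.2 [354.146  166.3008] [441.9672 192.2408] [ 0.5698 -0.1718  0.21  ]
1.3 [349.8359 114.5467] [433.6024 188.84  ] [ 0.5855 -0.1704  0.2146]
1.4 [344.6305  62.7435] [425.0177 186.2529] [ 0.6017 -0.1689  0.2176]
0 (0.5, -0.18, 0.2) [-33.9144  -5.6967 -16.9013  78.7954   0.     140.9249]
0 (0.487, 0.097, 0.148) [ -3.8643 -10.5764 -26.8173  73.7592   0.     170.975 ]
90 (0.5, -0.18, 0.2) [-33.9144  -5.6967 -16.9013  78.7954   0.      50.9249]
90 (0.487, 0.097, 0.148) [ -3.8643 -10.5764 -26.8173  73.7592   0.      80.975 ]
-90 (0.5, -0.18, 0.2) [ -33.9144   -5.6967  -16.9013   78.7954    0.     -129.0751]
-90 (0.487, 0.097, 0.148) [ -3.8643 -10.5764 -26.8173  73.7592   0.     -99.025 ]
180 (0.5, -0.18, 0.2) [-33.9144  -5.6967 -16.9013  78.7954   0.     -39.0751]
180 (0.487, 0.097, 0.148) [ -3.8643 -10.5764 -26.8173  73.7592   0.      -9.025 ]
```

Run:
```python
from h import *
np.set_printoptions(precision=4,suppress=True)
yaw=5.2;y=np.radians(yaw);c=np.array([np.cos(y),np.sin(y),0]);H=np.array([.5042,-.1777,.048]);hin=H+.12*c;hin[2]=.054
def pt(r,th,up=0):
    return hin+r*np.array([-c[0]*np.cos(th),-c[1]*np.cos(th),np.sin(th)])+.006*np.array([c[0]*np.sin(th),c[1]*np.sin(th),np.cos(th)])+np.array([0,0,.073+up])
O=[180,0,180+yaw]
robot.set_gripper(0.0)
robot.move_pose(pt(.14,.93,.06),O)
for r,th in((.14,.93),(.142,.75),(.145,.55),(.148,.35),(.15,.2),(.152,.08)):
    hit=robot.line_to(pt(r,th),vel=.12,guard=30);print(th,hit,robot.observe()['ft_force'])
    if hit:break
else:
    print(robot.line_to(pt(.152,0,-.004),vel=.04,guard=20));robot.pause(.3)
o=robot.observe();print(o['time'],o['tool_pos'],o['ft_force'])
robot.line_to(o['tool_pos']+[0,0,.03],vel=.15)
robot.set_gripper(.06)
p=hin-.12*c;p[2]=.24;p=p+.06*c
robot.move_pose(p,O)
robot.pause(.3)
w=cam('wrist');im=robot.grab_frame('wrist');np.save('w1.npy',w,allow_pickle=True);cv2.imwrite('pics/w1.png',im)
print(robot.observe()['time'],w['o'],proj(w,[*H[:2],.069]))
```

```text
0.93 False [-0.3023 -0.0384 -0.473 ]
0.75 False [0.9173 0.7487 0.8488]
0.55 False [ 0.8653 -0.1614 -0.0997]
0.35 False [ 0.3617 -0.742   0.1949]
0.2 False [ 0.8276 -0.3636  0.124 ]
0.08 False [-0.064   0.9928  0.1042]
True
5.9 [ 0.4732 -0.181   0.1326] [-3.1732  1.5053 10.3485]
7.7583 [ 0.4839 -0.1793  0.3091] [255.121  121.0185]
```

View pics/w1.png

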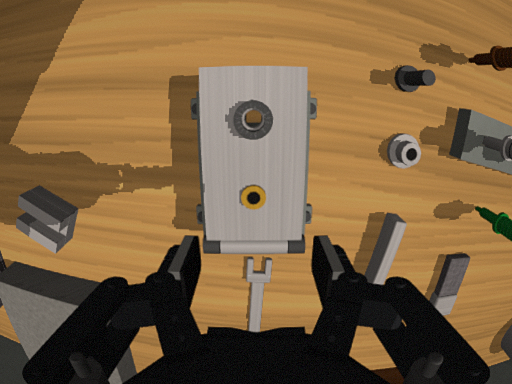

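The wrist view shows the leaf shut (x 200–307). The collar is near (250,119) with its bore around (254,118), and the rack is at the right edge. Next I'll take an oblique view of the pins and refine the collar position from this frame.

Run:
```python
from h import *
robot.move_pose([.565,.0,.22],[180,0,185.2]);robot.pause(.3)
w=cam('wrist');im=robot.grab_frame('wrist');np.save('w2.npy',w,allow_pickle=True);cv2.imwrite('pics/w2.png',im)
print(robot.observe()['time'],w['o'])
for p in((.4963,.2269),(.491,.1626),(.4872,.0971)):print(proj(w,[*p,.103]),proj(w,[*p,.03]))
a=cv2.resize(im[20:220,300:512],(636,600),interpolation=cv2.INTER_CUBIC)
b=cv2.resize(cv2.imread('pics/w1.png')[85:155,215:285],(600,600),interpolation=cv2.INTER_CUBIC)
cv2.imwrite('pics/c3.png',a);cv2.imwrite('pics/c4.png',b)
```

```text
8.8333 [ 0.48581217 -0.00782247  0.28970363]
[520.42508297 157.3211298 ] [473.03496405 141.92814445]
[475.03242008 139.32096253] [428.41457255 126.84940385]
[408.54722957 119.43434728] [370.53662315 111.89067789]
```

View pics/c3.png

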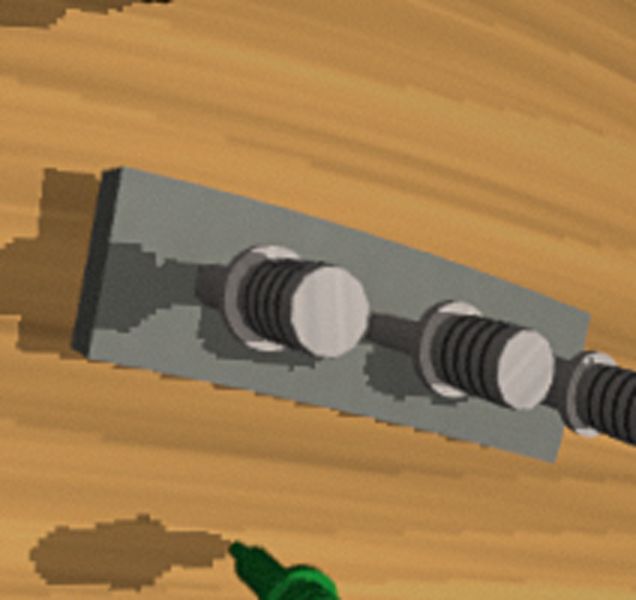

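View pics/c4.png

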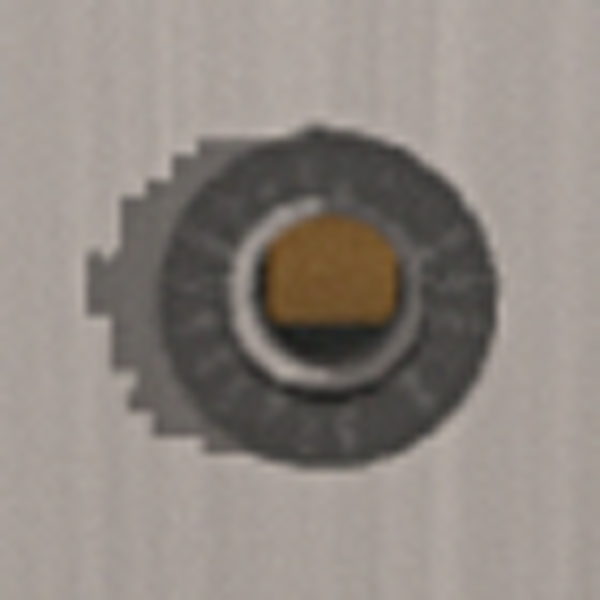

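The pins' shank widths (about 15 px at 0.276 m, 11.3 px at 0.302 m, and wider for the third) give roughly 14, 11 and 18+ mm. So the pin nearest the jig is the medium one. The collar centre is at crop (329,298), which is full-frame (252.9,119.3). I'll look straight down on the pin next.

Run:
```python
from h import *
np.set_printoptions(precision=4,suppress=True)
w1=np.load('w1.npy',allow_pickle=True).item();w2=np.load('w2.npy',allow_pickle=True).item()
print('collar',onz(w1,252.94,119.3,.069))
for u in(253.5-53.5,253.5+53.5):print('leafedge',[onz(w1,uu,vv,.06) for uu,vv in((u,100),(u,200))])
p=onz(w2,409.3,123.3,.103);t=cam('top');print('pin',p)
robot.move_pose([p[0]+.08,p[1],.274],[180,0,185.2]);robot.pause(.3)
w=cam('wrist');im=robot.grab_frame('wrist');np.save('w3.npy',w,allow_pickle=True);cv2.imwrite('pics/w3.png',im)
print(robot.observe()['time'],w['o'],proj(w,p))
q=np.round(proj(w,p)).astype(int);print(q)
cv2.imwrite('pics/c5.png',cv2.resize(im[q[1]-50:q[1]+50,q[0]-50:q[0]+50],(600,600),interpolation=cv2.INTER_CUBIC))
```

```text
collar [ 0.503  -0.1796  0.069 ]
leafedge [array([ 0.4907, -0.2251,  0.06  ]), array([ 0.5791, -0.2209,  0.06  ])]
leafedge [array([ 0.4827, -0.1362,  0.06  ]), array([ 0.5705, -0.1248,  0.06  ])]
pin [0.4897 0.0982 0.103 ]
9.7083 [0.4903 0.0904 0.3431] [265.3444  96.0538]
[265  96]
```

View pics/c5.png

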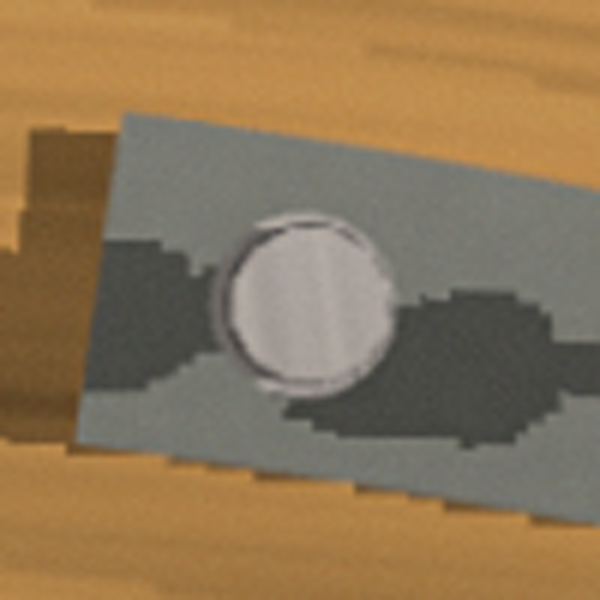

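The pin's top is centred at crop (313,301), which is full-frame (266.8,95.8). Grasping it with the fingers closing across the rack.

Run:
```python
from h import *
np.set_printoptions(precision=4,suppress=True)
w=np.load('w3.npy',allow_pickle=True).item()
p=onz(w,266.75,95.75,.103)
a,b=[onz(w,215+u/6,46+v/6,.025) for u,v in((125,115),(590,187))]
ry=np.degrees(np.arctan2(-(b-a)[0],(b-a)[1]));print('pin',p,'rackyaw',ry)
O=[180,0,90+ry]
robot.move_pose([p[0],p[1],.22],O)
print(robot.line_to([p[0],p[1],.147],vel=.12,guard=15))
print(robot.set_gripper(0.0))
o=robot.observe();print(o['time'],o['tool_pos'],o['gripper_width'],o['gripper_force'],o['ft_force'])
if o['gripper_width']>.018:
    robot.line_to([p[0],p[1],.25],vel=.15)
    o=robot.observe();print(o['time'],o['gripper_width'],o['gripper_force'],o['ft_force'])
    robot.move_pose([.503,-.1796,.24],O);robot.pause(.3)
    cv2.imwrite('pics/w4.png',robot.grab_frame('wrist'));cv2.imwrite('pics/s4.png',robot.grab_frame('side'))
    o=robot.observe();print(o['time'],o['tool_pos'],o['tcp_rot'],o['ft_force'])
    a=cv2.imread('pics/s4.png')
    x,y=np.round(proj(cam('side'),[.503,-.18,.12])).astype(int)
    n=np.hstack([cv2.resize(a[y-50:y+50,x-50:x+50],(400,400),interpolation=cv2.INTER_CUBIC),cv2.resize(cv2.imread('pics/w4.png')[184:384,156:356],(400,400))])
    cv2.imwrite('pics/c6.png',n)
```

```text
pin [0.4894 0.0993 0.103 ] rackyaw -2.956764409964221
False
False
12.4167 [0.4897 0.0993 0.1477] 0.02026743687866011 58.44407021999359 [-1.2235  0.4768  4.6626]
13.25 0.020440019510157382 58.99851143360138 [ 0.281   0.1282 -1.5442]
14.7333 [ 0.5031 -0.1791  0.2401] [179.9918   0.0043  87.0899] [-0.4231 -0.2846 -0.5383]
```

View pics/c6.png

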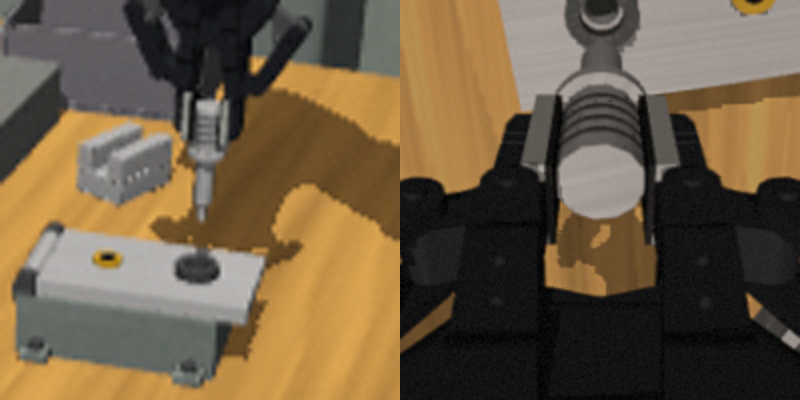

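The pin is held upright and centred above the collar: in the side crop the nose is at (203,218) and the collar at (198,267). Inserting with a force guard.

Run:
```python
from h import *
np.set_printoptions(precision=4,suppress=True)
for z,v in((.205,.1),(.156,.05)):
    h=robot.line_to([.503,-.1796,z],vel=v,guard=12)
    o=robot.observe();print(h,o['time'],o['tool_pos'],o['ft_force'],o['torque'])
    if h:break
cv2.imwrite('pics/w5.png',robot.grab_frame('wrist'));cv2.imwrite('pics/s5.png',robot.grab_frame('side'))
```

```text
False 15.2333 [ 0.5028 -0.1795  0.2048] [ 1.6986 -0.7138 -1.3767] [-0.0018 -0.0514  0.0402]
False 16.3667 [ 0.503  -0.1797  0.1563] [-0.5145  0.0889 -1.3664] [-0.0205 -0.0162 -0.0275]
```

Run:
```python
from h import *
np.set_printoptions(precision=4,suppress=True)
z=.150
while z>.136:
    h=robot.line_to([.503,-.1796,z],vel=.02,guard=35);robot.pause(.2)
    o=robot.observe();print(h,round(z,4),o['tool_pos'],o['ft_force'],o['gripper_width'],o['gripper_force'])
    if h or o['ft_force'][2]>25:break
    z-=.001
robot.pause(1);o=robot.observe();print(o['time'],o['tool_pos'],o['ft_force'])
im=robot.grab_frame('side');x,y=np.round(proj(cam('side'),[.503,-.18,.08])).astype(int)
cv2.imwrite('pics/c7.png',cv2.resize(im[y-40:y+40,x-40:x+40],(560,560),interpolation=cv2.INTER_CUBIC))
```

```text
False 0.15 [ 0.5033 -0.1798  0.1504] [ 0.6638 -0.0791  5.0903] 0.020573890493648293 59.62324798107147
False 0.149 [ 0.5033 -0.1798  0.1495] [-0.4227 -0.2852  5.7398] 0.020115039538662772 59.734405875205994
False 0.148 [ 0.5033 -0.1798  0.1486] [-0.8759  0.5403  6.398 ] 0.020346232089498522 59.84396517276764
False 0.147 [ 0.5033 -0.1798  0.1477] [-1.6732  1.7567  8.1901] 0.02013062997866151 59.964083433151245
False 0.146 [ 0.5033 -0.1798  0.1469] [-1.4749  0.9899 10.8164] 0.020420060453908404 60.26357352733612
False 0.145 [ 0.5034 -0.1798  0.1468] [-4.1819  2.4996 18.3204] 0.020340397413481454 61.19588613510132
False 0.144 [ 0.5034 -0.1799  0.1467] [-7.5447  3.9693 24.2487] 0.020043239064571217 61.997650265693665
False 0.143 [ 0.5035 -0.1799  0.1465] [-10.2782   4.9618  30.8483] 0.020344116685311376 62.80539035797119
21.2667 [ 0.5035 -0.1799  0.1465] [-10.3495   5.4098  31.7036]
```

View pics/c7.png

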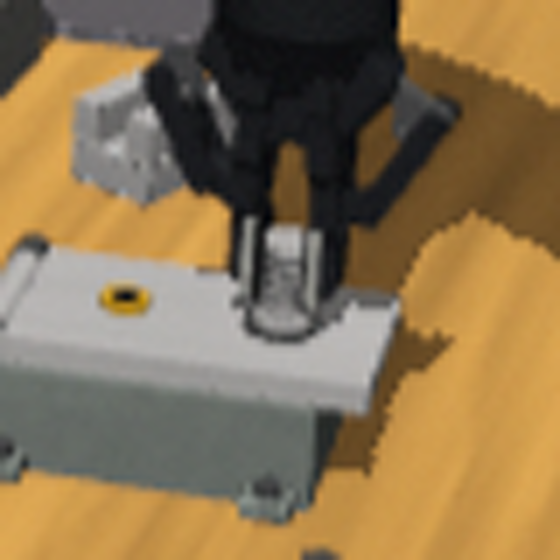

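The picture shows the flange seated on the collar at about (285,320). The spring force rose from 5 to 11 N and then met a hard stop at the expected height, and the arm is now pressing steadily with about 31 N. Handing in.

```bash
python3 -c "
from plant import robot
print(robot.job_done())"
```

```text
the job is handed in; nothing more can be done
None
```

The leaf is shut and the 14 mm pin is through it into the block with the collar pressed fully in; I handed the job in at about 21 s with the gripper still holding the pin and pressing down at about 31 N (the hand-in gave no verdict).

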